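Clamp a glued recording chamber in the screw press with the folding handwheel grip

TASK

A freshly glued recording chamber stands under the small blue screw press. Swing the folding grip on the press's handwheel up until it stands fully upright, wind the wheel clockwise with it until you feel the sprung foot clamp the chamber firmly (about 60 N; 120 N would crack the glass), then fold the grip flat again so that nothing catches it while the glue sets. Leave the chamber where it stands and the things around the press alone.

Things in the scene. Friction and masses are not known exactly. Their poses are not given: they have to be found in the camera images.
- press: Small two-column bench screw press, blue base plate 104 x 156 x 14 mm and blue crosshead, fixed to the table. Origin under the centre of the base, z up, y along the line of the two columns (110 mm apart). The screw's vertical axis passes through the origin.
- wheel_centre (a point): Centre of the handwheel's flat top face, on the screw's vertical axis, 159 to 164 mm above the table. Black disc wheel, 100 mm in diameter, 12 mm thick. The point sinks as the wheel is wound: 18 mm per full turn (2.86 mm per rad).
- spindle: The press's vertical screw spindle; same origin as the wheel's centre; sinks with the wheel, does not turn. At its lower end is a sprung 40 mm foot on a screwed-in stem whose extension differs each time: its face lies 106 to 113 mm below the origin, not reported, so contact must be felt. After contact the clamping force grows by 65 to 80 N per rad of wheel turn, evenly.
- handwheel (a joint): Turn of the handwheel in rad, positive clockwise from above: lowers the spindle. It stays where it is left, also clamped. Turning it free takes about 0.3 N m (8 N at the upright grip, 36 mm from the axis; 4 to 5 N, rippling by 1 N, when felt at rest after a step); each 10 N of clamp adds 0.029 N m (0.8 N at the grip), the first 15 N hardly felt: 60 N feels like 3 to 5 N more than free turning.
- grip_pivot (a point): The pin on which the folding grip swings: 36 mm from the wheel's axis, 11 mm above the wheel's top face; it travels round with the wheel. The pin is horizontal, across the radius.
- folding_grip (a joint): Angle of the folding grip in rad: 0 lies flat over the wheel's face, pointing from the pivot to the wheel's axis and 13 mm beyond; 1.571 (its stop) stands upright. It swings only in the upright plane through pivot and axis; pressing it sideways turns the wheel instead. A stiff hinge: it stays where it is left and needs about 0.06 N m (1.6 N at 37 mm from the pin).
- grip_end (a point): Free end of the folding grip, on its axis, 49 mm from the pivot. The grip is a red round sleeve of 16 mm diameter that covers 12 to 46 mm from the pivot and spins freely about the grip's own axis. Lying flat, the grip's axis is 11 mm above the wheel's face (3 mm of air under the sleeve).
- chamber: The glued recording chamber, loose on the round steel anvil of the press under the foot: aluminium plate 46 x 64 x 8 mm with a white body 42 x 46 x 12 mm on it, 20 mm high in all. Origin: centre of its underside, 22 mm above the table.
- petri_c: Bystander: petri dish with pink medium, 59 mm wide, 12 mm high. Origin: centre of its underside.
- forceps_blunt: Bystander: blunt steel forceps lying flat, 125 mm long. Origin: centre of its underside.
- dropper: Bystander: small white dropper bottle, 30 mm wide, 75 mm high. Origin: centre of its underside.
- screw_tin: Bystander: round tin of small screws, 49 mm wide, 18 mm high. Origin: centre of its underside.
- screwdriver_small: Bystander: small yellow screwdriver lying flat, 136 mm long. Origin: centre of its underside.
There are look-alikes about, which are no part of the job. There is more than one size of the press; the one meant has the size given above.

How it is judged:
On the way, in this order (a step that is already met when the one before it is completed fails the run):
1. the grip stands upright (over 1.45 rad) and the wheel has not been wound down yet (spindle within 3 mm of its start) (value of joint folding_grip above 1.45 rad and distance of spindle from where it was at the start of the episode below 0.003 m), for 0.1 s.
2. the foot clamps the chamber with 32 to 95 N while the grip is still upright (over 1.3 rad) (contact force between spindle and chamber between 32 and 95 N and value of joint folding_grip above 1.3 rad), for 0.2 s.
At the end, for the whole second after the job is handed in: The foot clamps the chamber with 32 to 95 N, the wheel is at rest, the grip lies flat again (under 0.2 rad), and the chamber is within 6 mm of where it stood (contact force between spindle and chamber between 32 and 95 N and value of joint folding_grip below 0.2 rad and velocity of joint handwheel between -0.05 and 0.05 rad/s and distance of chamber from where it was at the start of the episode below 0.006 m); the robot touches nothing.
It fails at once if the chamber is clamped with more than 120 N (contact force between spindle and chamber above 120 N).
It fails at once if a bystander (dish, forceps, dropper, tin, screwdriver) is moved by more than 20 mm (distance of any of petri_c, forceps_blunt, dropper, screw_tin, screwdriver_small from where it was at the start of the episode above 0.02 m).
It also fails if it takes over 67 s, if anything falls off the work surface, if the arm or the gripper's body presses on something with over 40 N, if the wrist force passes 120 N, or if a joint passes its speed limit or range.

ROBOT

A 6-joint arm with a two-finger parallel gripper is mounted at the origin on a cart in front of the work surface, level with it; the furniture and walls round the work are solid. World frame = base frame: x ahead of the robot, y to its left, z up, the work surface at z = 0. Lengths are in m, angles in rad, forces in N, time in s.
With the tool pointing down it reaches from about 0.35 to 0.775 m from the base axis. Payload 7.3 kg.
Tool frame: the origin (TCP) lies at the very end of the fingers, on their centre line; the grasp point (between the pads) lies 19 mm behind it; z points along the fingers, y is the line along which they close (so a half turn about z gives the same grasp; the last joint's range is limited). The gripper opens to 92 mm and grips with 3 to 60 N. Pads are 19 mm wide; open, the fingers measure 130 mm over their backs; the gripper's body (75 mm by 190 mm) begins 47 mm behind the grasp point.
Start: joints at [1.137, 0.342, 1.524, -0, 1.275, -0.146], TCP at [0.149, 0.503, 0.227] pointing down, gripper open.
Joint ranges: [-2.53, 2.53], [-0.77, 2.02], [0.04, 2.7], [-1, 4.14], [0.28, 2.66], [-3.11, 3.11]. Speed limits (rad/s): [2.57, 2.57, 3.14, 3.14, 3.14, 3.14].

INTERFACE

Orientations are given as [roll, pitch, yaw] about the fixed x, y, z axes, in that order (R = Rz(yaw) Ry(pitch) Rx(roll)).
In Python, from cell import robot, read_camera, get_calibration gives the robot as it stands. The module is installed in compiled form; this text tells all that it offers.
- The arm moves only by the tool send_rows, never from a script. Its argument "plan" is a list of rows, each a list of 2 entries, a list of its own where there are three numbers: the shift along the tool's x, y, z as a fraction of full scale, then the turn, a rotation vector about the tool's x, y, z as a fraction of full scale. A call has exactly 10 rows; each row shifts and turns the commanded pose from where the row before left it, along the tool's axes as they then stand; what a row does not reach is not made up. Full scale, the value 1, is 0.025 m for a shift and 90 degrees for a turn. A row lasts 1/8 s, in which the tool goes at most 62.5 mm and 10.7 degrees, less where a joint would pass 70% of its speed; a pose out of reach is approached as far as the arm can. A call with a number of a shift or a turn outside -1 to 1 is refused whole. A call with a gripper value outside its range is refused whole. "gripper" is the opening, from -1 (shut) to 1 (fully open), so that 0 is half open, set as the call begins (left out, the last holds). The fingers move at their own pace and stop on an object; "force" is the grip in N (left out, the last holds). Time passes only in rows, so rows that do not move let the fingers close, or fill a call up. It gives the time, the measured TCP pose, the force, the opening and the grip force at its end, in the units of the state.
- robot.observe(): the state, without advancing time (a new reading comes with each control period).
- read_camera(name): name is "side" or "top" or "wrist"; returns (picture, depth): 480x640x3 uint8, blue, green, red; 480x640 float32, m along the optical axis (not along the pixel's ray), 0 where there is no reading.
- get_calibration(name): a dict with "intrinsics" (3x3 intrinsics, pixels), "rvec" (rotation vector, rad) and "tvec" (3), from world to camera coordinates, as OpenCV has them. Camera axes: x right, y down, z forward; pixel columns grow to the right and rows downward; lengths in m; the calibration is good to about 2 mm. A picture is of the moment at which its call begins: read the wrist's pose just before it. get_calibration takes no time and is no camera call; for the wrist camera it gives the pose at the moment of the call.
- robot.hand_in(): hands the job in; it is judged then, once.
The state is a dict: "time": time; "qpos": joint angles; "qvel": joint speeds; "joint_efforts": joint torques, N m; "tool_pos": TCP position; "tool_rot": TCP orientation; "contact_force": force on the tool from outside, world axes, zero at the start; "torque": the same for the moment, N m; "opening": finger opening in m; "grip_force": force on a finger pad.
Only numpy, scipy, OpenCV 4.12 (cv2) and the standard library are available. Lean on these libraries where they do the work, as an engineer would, in place of code of your own. Each camera call takes 0.05 s, during which the arm holds its last target. There are 200 camera calls.

## Working session

There is one attempt and no reset: what is moved stays moved. The work goes in short steps, Python scripts to look and compute and a tool call to move; the robot and the scene stay as the last step left them, time stands still between calls to the robot, and variables do not carry over. Pictures are saved under pics/ and viewed, at most 10 in all, crops included, and the job is handed in when it is done.

Besides the shell and the picture viewer there is one more tool, called after "Emit:" by a JSON object that holds its "op" and its "data". send_rows: Moves the arm, as the interface text tells. Shift numbers are shares of 0.025 m and turn numbers shares of 90 degrees, none past 1 either way. Its arguments: {"type":"object","properties":{"plan":{"type":"array"},"gripper":{"type":"number"},"force":{"type":"number"}},"required":["plan"]}

```bash
mkdir -p pics; cat > h.py <<'E'
import numpy as np, cv2
from cell import robot, read_camera, get_calibration
def cam(n):
    c=get_calibration(n); img,d=read_camera(n); return img,d,c
def pts(d,c):
    K=np.array(c["intrinsics"]);R,_=cv2.Rodrigues(np.array(c["rvec"],float));t=np.array(c["tvec"],float).ravel()
    v,u=np.mgrid[:d.shape[0],:d.shape[1]]
    P=np.stack([(u-K[0,2])/K[0,0]*d,(v-K[1,2])/K[1,1]*d,d],-1)
    return (P-t)@R
def save(n,img,d,c):
    cv2.imwrite(f'pics/{n}.png',img); np.savez(f'pics/{n}.npz',img=img,d=d,P=pts(d,c))
E
python3 - <<'E'
from h import *
for n in("side","top"):
    i,d,c=cam(n); save(n,i,d,c); print(n,(-cv2.Rodrigues(np.array(c["rvec"],float))[0].T@np.array(c["tvec"],float).ravel()).round(3))
    P=pts(d,c)
    hsv=cv2.cvtColor(i,cv2.COLOR_BGR2HSV)
    for nm,m in(("red",((hsv[...,0]<8)|(hsv[...,0]>172))&(hsv[...,1]>140)&(hsv[...,2]>60)),("blue",(abs(hsv[...,0].astype(int)-112)<14)&(hsv[...,1]>110)&(hsv[...,2]>50))):
        k,l,s,ce=cv2.connectedComponentsWithStats(m.astype(np.uint8))
        for j in range(1,k):
            if s[j,4]>40:
                q=P[(l==j)&(d>0)]; print(nm,s[j],ce[j].round(),np.median(q,0).round(3),q.min(0).round(3),q.max(0).round(3))
a=np.vstack([cv2.resize(cv2.imread(f'pics/{n}.png'),(400,300)) for n in("side","top")])
cv2.imwrite('pics/both.png',a)
print(robot.observe())
E
```

```text
side [ 0.023 -0.785  0.734]
red [340 205  26  10 147] [352. 209.] [0.678 0.213 0.014] [ 0.642  0.202 -0.001] [0.718 0.231 0.022]
blue [545   0   6 118 413] [547.  54.] [ 0.809 -0.192  0.511] [ 0.793 -0.219  0.394] [ 1.025 -0.034  0.593]
blue [   97    96   201   185 20240] [186. 172.] [0.322 0.72  0.023] [ 0.089 -0.032 -0.674] [0.711 0.961 0.315]
blue [547 121   5  19  53] [549. 132.] [ 0.83  -0.223  0.366] [ 0.813 -0.241  0.354] [ 0.835 -0.216  0.389]
blue [545 141  12  36 138] [552. 157.] [ 0.833 -0.24   0.316] [ 0.802 -0.278  0.036] [1.324 0.064 0.36 ]
blue [464 175  15   8 101] [471. 178.] [ 0.717 -0.156  0.269] [ 0.71  -0.174  0.258] [ 0.725 -0.141  0.281]
blue [487 174  11  10  73] [492. 178.] [ 0.732 -0.196  0.283] [ 0.725 -0.206  0.274] [ 0.741 -0.182  0.29 ]
blue [555 178   7  16  53] [558. 186.] [ 0.834 -0.271  0.274] [ 0.784 -0.308 -0.015] [1.322 0.037 0.302]
blue [247 186  31  51 661] [263. 216.] [0.427 0.264 0.01 ] [ 0.374  0.212 -0.003] [0.526 0.434 0.112]
blue [343 192  22  14 170] [353. 199.] [0.705 0.254 0.017] [0.677 0.231 0.   ] [0.751 0.316 0.022]
blue [560 194  1
[... 2319 characters left out ...]
ime': 0.1, 'qpos': array([ 1.13699936e+00,  3.42654167e-01,  1.52492836e+00, -8.59218904e-06,
        1.27537554e+00, -1.46000191e-01]), 'qvel': array([-1.01632761e-03, -1.82708990e-03, -1.79297843e-03, -3.32424100e-03,
        1.09185458e-05, -8.24456580e-04]), 'joint_efforts': array([ 1.99052760e-03, -4.32005489e+01, -2.44697446e+01,  7.17674894e-02,
        5.25837787e-02, -7.94115476e-05]), 'tool_pos': array([0.14884478, 0.50308354, 0.22611147]), 'tool_rot': array([-3.14024057e+00, -1.90513919e-04,  2.85379826e+00]), 'contact_force': array([ 0.47429742,  0.48124283, -0.23927129]), 'torque': array([ 0.0120832 ,  0.01591253, -0.00721361]), 'grip_force': 0.0, 'opening': 0.09186442358014234}
```

View pics/top.png

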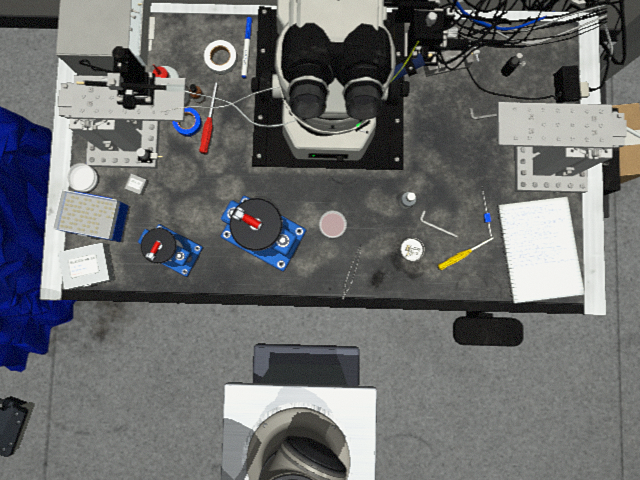

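View pics/side.png

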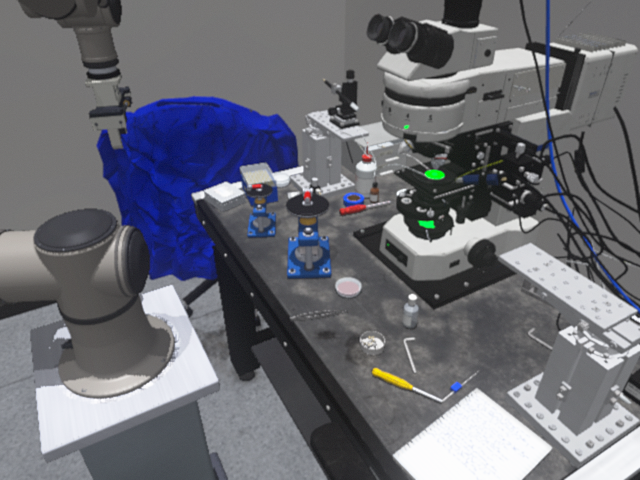

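The top picture shows two blue presses: a larger one with its wheel at (256,223) and a grip at z≈0.18, and a smaller one at (158,245) with its grip at z≈0.13. The larger one fits the 104x156 mm base and the 0.16 m wheel height. I'll measure it and confirm in a crop.

```bash
python3 - <<'E'
from h import *
z=np.load('pics/top.npz');i,d,P=z['img'],z['d'],z['P']
c=get_calibration("top");K=np.array(c["intrinsics"]);R,_=cv2.Rodrigues(np.array(c["rvec"],float));t=np.array(c["tvec"],float).ravel();C=-R.T@t
def ray(u,v,h):
    r=R.T@np.linalg.inv(K)@[u,v,1]; return C+r*(h-C[2])/r[2]
hsv=cv2.cvtColor(i,cv2.COLOR_BGR2HSV)
box=np.zeros(d.shape,bool);box[185:280,210:315]=1
m=box&(hsv[...,2]<60)&(P[...,2]>.14)&(P[...,2]<.18)
cn=max(cv2.findContours(m.astype(np.uint8),0,1)[0],key=cv2.contourArea)
zt=np.median(P[m][:,2]);print('wheel z',zt,m.sum())
W=np.array([ray(*p[0],.162)[:2] for p in cv2.convexHull(cn)])
(cx,cy),r=cv2.minEnclosingCircle((W*1000).astype(np.float32));print('wheel',cx,cy,r)
red=box&((hsv[...,0]<8)|(hsv[...,0]>172))&(hsv[...,1]>120)&(hsv[...,2]>60)
q=np.array([ray(u,v,.175)[:2] for v,u in np.argwhere(red)]);print('red mean',q.mean(0),'z',np.median(P[red][:,2]))
w,v=np.linalg.eigh(np.cov(q.T));print('axis',v[:,1],np.degrees(np.arctan2(v[1,1],v[0,1])),2*np.sqrt(3*w))
pr=(q-q.mean(0))@v[:,1];print(pr.min(),pr.max())
b=box&(abs(hsv[...,0].astype(int)-110)<16)&(hsv[...,1]>110)&(P[...,2]<.03)
Q=np.array([ray(u,v,.014)[:2] for v,u in np.argwhere(b)]);print('base',cv2.minAreaRect((Q*1000).astype(np.float32)))
a=cv2.resize(i[185:285,135:315],(792,440),interpolation=3);
s=cv2.resize(cv2.imread('pics/side.png')[165:285,235:355],(440,440),interpolation=3)
cv2.imwrite('pics/crop.png',np.hstack([a[:, 352:],s[:,:352]]))
E
```

```text
wheel z 0.15985562638536102 331
wheel 467.9953918457031 87.82801055908203 49.535648345947266
red mean [0.47225503 0.09668077] z 0.18026385818066204
axis [0.46193637 0.88691307] 62.48787114465665 [0.01518421 0.03298927]
-0.01755812587225542 0.01648637583264581
base ((468.1588134765625, 88.82011413574219), (156.14697265625, 103.73747253417969), 62.69962692260742)
```

View pics/crop.png

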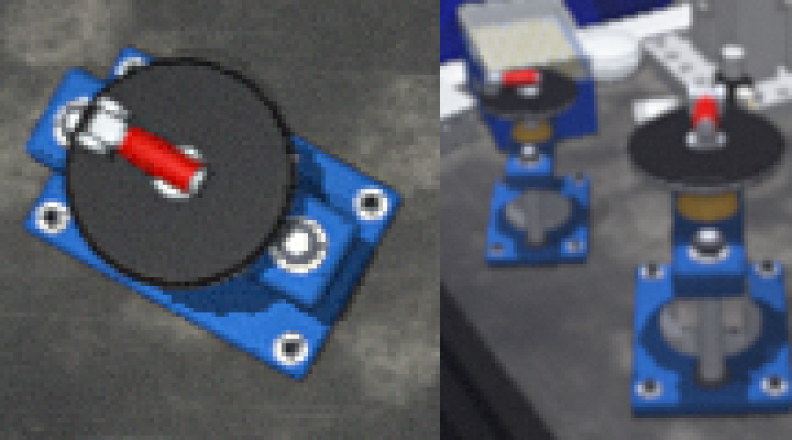

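Confirmed: the base measures 156 x 104 mm, the wheel is about 50 mm in radius at (0.468, 0.088), and the grip is flat with its pivot toward heading 62.5°. I'll turn the tool and check for tall obstacles near the path.

Emit:
{"op": "send_rows", "data": {"plan": [[[0,0,0],[0,0,0.112]],[[0,0,0],[0,0,0.112]],[[0,0,0],[0,0,0.112]],[[0,0,0],[0,0,0.112]],[[0,0,0],[0,0,0.112]],[[0,0,0],[0,0,0.112]],[[0,0,0],[0,0,0.112]],[[0,0,0],[0,0,0.112]],[[0,0,0],[0,0,0.112]],[[0,0,0],[0,0,0.114]]], "gripper": 0, "force": 8}}

```text
time: 1.35
tool_pos: [0.1489, 0.5032, 0.2263]
tool_rot: [3.142, 0.001, 1.086]
contact_force: [-0.5, -0.3, 0.4]
opening: 0.0458
grip_force: 0.0
```

```bash
cat >> h.py <<'E'
def to(x,y,z):
    from scipy.spatial.transform import Rotation as Ro
    s=robot.observe(); R=Ro.from_euler('xyz',s['tool_rot']).as_matrix()
    d=R.T@(np.array([x,y,z])-s['tool_pos']); print('t',s['time'],'pos',s['tool_pos'].round(4),'yaw',np.degrees(s['tool_rot']).round(2),'F',s['contact_force'].round(2),'total shift units',(d/.025).round(3)); return d
E
python3 - <<'E'
from h import *
for n in("side","top"):
    z=np.load(f'pics/{n}.npz');P=z['P'];m=(P[...,2]>.2)&(P[...,0]>.3)&(P[...,0]<.68)&(P[...,1]<.3)&(P[...,1]>-.2)
    q=P[m]; 
    if len(q): print(n,len(q),q.min(0).round(3),q.max(0).round(3),np.percentile(q,2,0).round(3))
to(.4685,.0885,.226)
E
```

```text
side 10660 [ 0.553 -0.132  0.201] [0.68  0.3   0.567] [ 0.563 -0.127  0.218]
top 15408 [ 0.339 -0.127  0.202] [0.68  0.3   1.176] [ 0.339 -0.106  0.233]
t 1.35 pos [0.1489 0.5032 0.2263] yaw [1.80e+02 5.00e-02 6.22e+01] F [-0.47 -0.28  0.45] total shift units [-8.71  19.046  0.021]
```

```bash
python3 - <<'E'
from h import *
for n in("side","top"):
    z=np.load(f'pics/{n}.npz');P=z['P'].reshape(-1,3)
    for z0,z1 in((.2,.26),(.26,.33),(.33,.6)):
        for y0 in np.arange(-.16,.28,.04):
            q=P[(P[:,2]>z0)&(P[:,2]<z1)&(P[:,1]>y0)&(P[:,1]<y0+.04)&(P[:,0]>.35)]
            if len(q)>5: print(n,z0,round(y0,2),len(q),np.sort(q[:,0])[3].round(3))
E
```

```text
side 0.2 -0.16 562 0.671
side 0.2 -0.12 1298 0.661
side 0.2 -0.08 1044 0.662
side 0.2 -0.04 614 0.652
side 0.2 0.0 172 0.641
side 0.2 0.04 17 0.642
side 0.2 0.08 10 0.69
side 0.2 0.12 13 0.681
side 0.2 0.16 30 0.668
side 0.2 0.2 209 0.641
side 0.2 0.24 341 0.641
side 0.2 0.28 196 0.641
side 0.26 -0.16 977 0.701
side 0.26 -0.12 2892 0.658
side 0.26 -0.08 601 0.648
side 0.26 -0.04 209 0.636
side 0.26 0.16 15 0.667
side 0.26 0.2 48 0.664
side 0.26 0.24 338 0.663
side 0.26 0.28 198 0.647
side 0.33 -0.16 1712 0.625
side 0.33 -0.12 16615 0.555
side 0.33 -0.08 3866 0.555
side 0.33 -0.04 2671 0.554
side 0.33 0.0 868 0.559
side 0.33 0.04 511 1.231
side 0.33 0.08 461 1.271
side 0.33 0.12 466 1.289
side 0.33 0.16 488 1.314
side 0.33 0.2 351 1.315
side 0.33 0.24 657 0.677
side 0.33 0.28 549 0.66
top 0.2 0.0 20 0.639
top 0.2 0.04 40 0.639
top 0.2 0.08 27 0.688
top 0.2 0.12 29 0.678
top 0.2 0.16 54 0.667
top 0.2 0.2 578 0.64
top 0.2 0.24 908 0.64
top 0.2 0.28 399 0.64
top 0.26 -0.16 324 0.705
top 0.26 0.16 16 0.665
top 0.26 0.2 161 0.663
top 0.26 0.24 480 0.662
top 0.26 0.28 420 0.645
top 0.33 -0.16 225 0.635
top 0.33 -0.12 2536 0.553
top 0.33 -0.08 4457 0.553
top 0.33 -0.04 4240 0.552
top 0.33 0.0 2114 0.555
top 0.33 0.24 309 0.662
top 0.33 0.28 531 0.659
```

Emit:
{"op": "send_rows", "data": {"plan": [[[-0.45,1,0],[0,0,0]],[[-0.45,1,0],[0,0,0]],[[-0.45,1,0],[0,0,0]],[[-0.45,1,0],[0,0,0]],[[-0.45,1,0],[0,0,0]],[[-0.45,1,0],[0,0,0]],[[-0.45,1,0],[0,0,0]],[[-0.45,1,0],[0,0,0]],[[-0.45,1,0],[0,0,0]],[[-0.45,1,0],[0,0,0]]]}}

```text
time: 2.6
tool_pos: [0.3192, 0.2874, 0.2265]
tool_rot: [-3.141, 0.0, 1.091]
contact_force: [0.6, 0.4, -0.1]
opening: 0.046
grip_force: 0.0
```

```bash
python3 - <<'E'
from h import *
for n in("side","top"):
    P=np.load(f'pics/{n}.npz')['P'].reshape(-1,3)
    for y0 in np.arange(-.02,.07,.01):
      for x1 in (.58,.61,.64):
        q=P[(P[:,2]>.2)&(P[:,1]>y0)&(P[:,1]<y0+.01)&(P[:,0]>.5)&(P[:,0]<x1)]
        if len(q)>2: print(n,round(y0,2),x1,len(q),'minx',q[:,0].min().round(3),'z',q[:,2].min().round(3),q[:,2].max().round(3))
to(.4685,.0885,.226)
E
```

```text
side -0.02 0.58 49 minx 0.553 z 0.47 0.566
side -0.02 0.61 210 minx 0.553 z 0.356 0.566
side -0.02 0.64 236 minx 0.553 z 0.289 0.566
side -0.01 0.58 136 minx 0.554 z 0.471 0.565
side -0.01 0.61 258 minx 0.554 z 0.353 0.565
side -0.01 0.64 271 minx 0.554 z 0.353 0.565
side 0.0 0.58 134 minx 0.557 z 0.531 0.56
side 0.0 0.61 149 minx 0.557 z 0.37 0.56
side 0.0 0.64 152 minx 0.557 z 0.37 0.56
top -0.02 0.58 266 minx 0.552 z 0.526 0.57
top -0.02 0.61 529 minx 0.552 z 0.354 0.57
top -0.02 0.64 748 minx 0.552 z 0.354 0.57
top -0.01 0.58 262 minx 0.552 z 0.527 0.569
top -0.01 0.61 482 minx 0.552 z 0.352 0.569
top -0.01 0.64 690 minx 0.552 z 0.352 0.569
top 0.0 0.58 220 minx 0.554 z 0.53 0.565
top 0.0 0.61 419 minx 0.554 z 0.354 0.565
top 0.0 0.64 646 minx 0.554 z 0.354 0.565
top 0.01 0.58 15 minx 0.561 z 0.534 0.553
top 0.01 0.61 131 minx 0.561 z 0.355 0.553
top 0.01 0.64 353 minx 0.561 z 0.355 0.553
top 0.02 0.61 4 minx 0.608 z 0.519 0.526
top 0.02 0.64 228 minx 0.608 z 0.234 0.54
top 0.03 0.64 37 minx 0.63 z 0.231 0.461
top 0.04 0.64 6 minx 0.638 z 0.223 0.23
top 0.05 0.64 3 minx 0.639 z 0.212 0.222
t 2.6 pos [0.3192 0.2874 0.2265] yaw [-1.7998e+02  2.0000e-02  6.2530e+01] F [ 0.61  0.39 -0.1 ] total shift units [-4.306  8.969  0.018]
```

Emit:
{"op": "send_rows", "data": {"plan": [[[-0.48,1,0],[0,0,0]],[[-0.48,1,0],[0,0,0]],[[-0.48,1,0],[0,0,0]],[[-0.48,1,0],[0,0,0]],[[-0.48,1,0],[0,0,0]],[[-0.48,1,0],[0,0,0]],[[-0.48,1,0],[0,0,0]],[[-0.48,1,0],[0,0,0]],[[-0.47,0.97,0],[0,0,0]],[[0,0,0],[0,0,0]]]}}

```text
time: 3.85
tool_pos: [0.4686, 0.0882, 0.2262]
tool_rot: [-3.141, 0.0, 1.089]
contact_force: [-0.3, 0.2, 0.5]
opening: 0.0463
grip_force: 0.0
```

```bash
python3 - <<'E'
from h import *
to(.4685,.0885,.166)
i,d,c=cam('wrist'); save('w1',i,d,c)
P=pts(d,c);hsv=cv2.cvtColor(i,cv2.COLOR_BGR2HSV)
red=((hsv[...,0]<8)|(hsv[...,0]>172))&(hsv[...,1]>120)&(hsv[...,2]>60)&(d>0)&(P[...,2]>.15)
q=P[red];q=q[np.linalg.norm(q[:,:2]-[.468,.088],axis=1)<.08];print(len(q),q.mean(0),q[:,2].max())
a,b=np.cov(q[:,:2].T)[0,0],0;w,v=np.linalg.eigh(np.cov(q[:,:2].T));print(np.degrees(np.arctan2(v[1,1],v[0,1])),2*np.sqrt(3*w))
m=(hsv[...,2]<70)&(abs(P[...,2]-.162)<.008);print('wheel',m.sum(),np.median(P[m],0), cv2.minEnclosingCircle((P[m][:,:2]*1000).astype(np.float32)))
E
```

```text
t 3.85 pos [0.4686 0.0882 0.2262] yaw [-1.7996e+02  2.0000e-02  6.2400e+01] F [-0.3   0.22  0.53] total shift units [ 0.01  -0.009  2.409]
1672 [0.47490687 0.09638522 0.17823235] 0.18304356103065678
62.267239364278986 [0.01552493 0.03409792]
wheel 15943 [0.46904578 0.09146663 0.15972227] ((471.0915832519531, 89.69987487792969), 49.86278533935547)
```

View pics/w1.png

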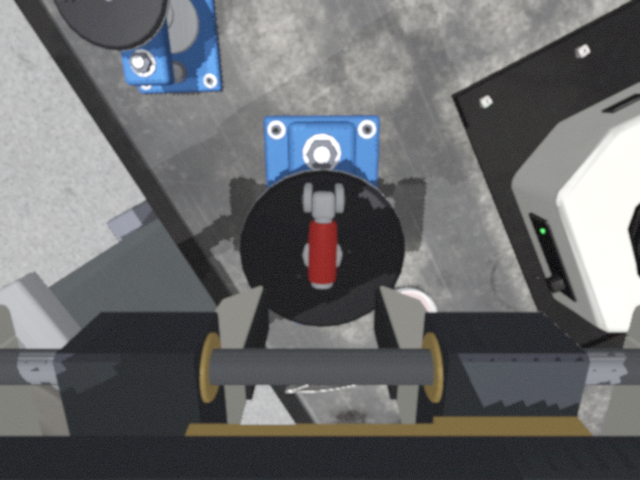

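The wrist view shows the red sleeve at (322,252), centred between the fingers, with the pivot fork at (322,200). I'll descend and grip it.

Emit:
{"op": "send_rows", "data": {"plan": [[[0,0.01,0.5],[0,0,0]],[[0,0,0.5],[0,0,0]],[[0,0,0.5],[0,0,0]],[[0,0,0.4],[0,0,0]],[[0,0,0.3],[0,0,0]],[[0,0,0.22],[0,0,0]],[[0,0,0],[0,0,0]],[[0,0,0],[0,0,0]],[[0,0,0],[0,0,0]],[[0,0,0],[0,0,0]]]}}

```text
time: 5.15
tool_pos: [0.4685, 0.0891, 0.1664]
tool_rot: [3.141, -0.0, 1.091]
contact_force: [0.1, -0.5, 0.4]
opening: 0.0458
grip_force: 0.0
```

Emit:
{"op": "send_rows", "data": {"plan": [[[0,0,0],[0,0,0]],[[0,0,0],[0,0,0]],[[0,0,0],[0,0,0]],[[0,0,0],[0,0,0]],[[0,0,0],[0,0,0]],[[0,0,0],[0,0,0]],[[0,0,0],[0,0,0]],[[0,0,0],[0,0,0]],[[0,0,0],[0,0,0]],[[0,0,0],[0,0,0]]], "gripper": -1, "force": 8}}

```text
time: 6.4
tool_pos: [0.4693, 0.0887, 0.1665]
tool_rot: [3.14, -0.0, 1.091]
contact_force: [4.1, -2.4, -0.8]
opening: 0.0154
grip_force: 8.0
```

Emit:
{"op": "send_rows", "data": {"plan": [[[0.018,0.03,-0.225],[0,0,0]],[[0.053,0.01,-0.22],[0,0,0]],[[0.087,0,-0.21],[0,0,0]],[[0.118,0,-0.193],[0,0,0]],[[0.147,0,-0.172],[0,0,0]],[[0.172,0,-0.147],[0,0,0]],[[0.193,0,-0.118],[0,0,0]],[[0.21,0,-0.087],[0,0,0]],[[0.22,0,-0.053],[0,0,0]],[[0.225,0,-0.018],[0,0,0]]]}}

```text
time: 7.65
tool_pos: [0.4861, 0.1201, 0.2026]
tool_rot: [3.141, 0.002, 1.092]
contact_force: [3.6, -5.4, -3.2]
opening: 0.0147
grip_force: 8.0
```

Emit:
{"op": "send_rows", "data": {"plan": [[[0.06,0,0],[0,0,0]],[[0.06,0,0],[0,0,0]],[[0,0,0],[0,0,0]],[[0,0,0],[0,0,0]],[[0,0,0],[0,0,0]],[[0,0,0],[0,0,0]],[[0,0,0],[0,0,0]],[[0,0,0],[0,0,0]],[[0,0,0],[0,0,0]],[[0,0,0],[0,0,0]]]}}

```text
time: 8.9
tool_pos: [0.487, 0.1218, 0.2025]
tool_rot: [3.141, 0.003, 1.091]
contact_force: [2.4, -8.1, -0.3]
opening: 0.0147
grip_force: 8.0
```

```bash
python3 - <<'E'
from h import *
to(.485,.1208,.19)
i,d,c=cam('side'); i0=i[140:300,230:400]; j,d,c=cam('wrist')
cv2.imwrite('pics/up.png',np.hstack([cv2.resize(i0,(425,400),interpolation=3),cv2.resize(j[80:480,120:520],(370,400))]))
E
```

```text
t 8.9 pos [0.487  0.1218 0.2025] yaw [179.96   0.19  62.54] F [ 2.44 -8.11 -0.26] total shift units [-0.07  -0.053  0.502]
```

View pics/up.png

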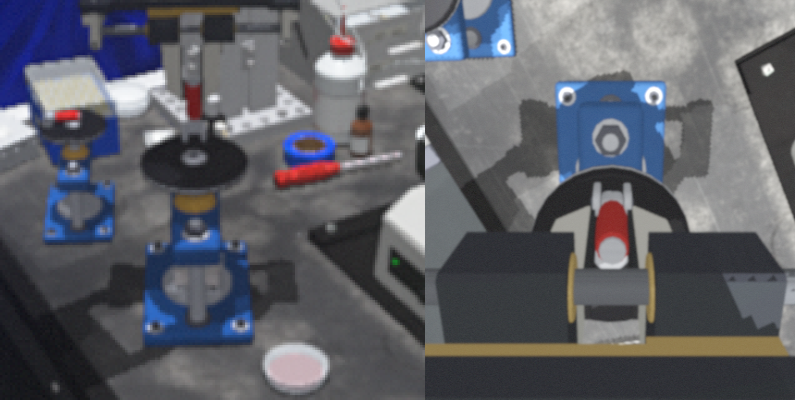

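The side view shows the red sleeve standing upright at (192,100), and the wrist view shows the grip between the pads. The -6 N radial force means it is at its stop. I'll release it and turn the tool half a turn back, so that the yaw can then follow the wheel over about 5.6 rad.

Emit:
{"op": "send_rows", "data": {"plan": [[[0,0,0],[0,0,0]],[[0,0,0],[0,0,0]],[[0,0,0.2],[0,0,0]],[[0,0,0.2],[0,0,-0.111]],[[0,0,0],[0,0,-0.111]],[[0,0,0],[0,0,-0.111]],[[0,0,0],[0,0,-0.111]],[[0,0,0],[0,0,-0.111]],[[0,0,0],[0,0,-0.111]],[[0,0,0],[0,0,-0.111]]], "gripper": 0}}

```text
time: 10.25
tool_pos: [0.4869, 0.1236, 0.1919]
tool_rot: [-3.141, -0.001, 2.318]
contact_force: [-0.8, -0.3, 0.2]
opening: 0.0459
grip_force: 0.0
```

Emit:
{"op": "send_rows", "data": {"plan": [[[0,0,0],[0,0,-0.111]],[[0,0,0],[0,0,-0.111]],[[0,0,0],[0,0,-0.111]],[[0,0,0],[0,0,-0.111]],[[0,0,0],[0,0,-0.111]],[[0,0,0],[0,0,-0.111]],[[0,0,0],[0,0,-0.111]],[[0,0,0],[0,0,-0.111]],[[0,0,0],[0,0,-0.111]],[[0,0,0],[0,0,-0.111]]]}}

```text
time: 11.5
tool_pos: [0.4869, 0.1236, 0.1919]
tool_rot: [3.141, -0.0, -2.222]
contact_force: [0.3, 0.3, -0.6]
opening: 0.0462
grip_force: 0.0
```

```bash
python3 - <<'E'
from h import *
to(.4866,.1214,.192); print(robot.observe()['qpos'].round(3))
E
```

```text
t 11.5 pos [0.4869 0.1236 0.1919] yaw [ 1.7995e+02 -2.0000e-02 -1.2729e+02] F [ 0.29  0.29 -0.57] total shift units [ 0.077 -0.043 -0.003]
[ 0.096  0.333  1.639  0.     1.17  -2.395]
```

Emit:
{"op": "send_rows", "data": {"plan": [[[0.077,-0.043,0],[0,0,-0.109]],[[0,0,0],[0,0,0]],[[0,0,0],[0,0,0]],[[0,0,0],[0,0,0]],[[0,0,0],[0,0,0]],[[0,0,0],[0,0,0]],[[0,0,0],[0,0,0]],[[0,0,0],[0,0,0]],[[0,0,0],[0,0,0]],[[0,0,0],[0,0,0]]], "gripper": -1, "force": 15}}

```text
time: 12.75
tool_pos: [0.4871, 0.1212, 0.1922]
tool_rot: [-3.142, 0.0, -2.057]
contact_force: [2.1, -0.1, -2.8]
opening: 0.0148
grip_force: 15.0
```

```bash
cat >> h.py <<'E'
def st():
    from scipy.spatial.transform import Rotation as Ro
    s=robot.observe(); R=Ro.from_euler('xyz',s['tool_rot']).as_matrix()
    p=s['tool_pos'];h=np.arctan2(p[1]-.0893,p[0]-.470)
    print('t',s['time'],'pos',p.round(4),'yaw',np.degrees(s['tool_rot'][2]).round(1),'q6',s['qpos'][5].round(2),'Ftool',(R.T@s['contact_force']).round(2),'rad',np.hypot(*(p[:2]-[.470,.0893])).round(4),'head',np.degrees(h).round(1),'open',s['opening'])
E
python3 -c "
from h import *
st()"
```

```text
t 12.75 pos [0.4871 0.1212 0.1922] yaw -117.8 q6 -2.56 Ftool [-0.9  -1.9   2.84] rad 0.0361 head 61.8 open 0.014819896048635131
```

Emit:
{"op": "send_rows", "data": {"plan": [[[0.007,-0.144,0.0115],[0,0,0.0637]],[[0.007,-0.144,0.0115],[0,0,0.0637]],[[0.007,-0.144,0.0115],[0,0,0.0637]],[[0.007,-0.144,0.0115],[0,0,0.0637]],[[0.007,-0.144,0.0115],[0,0,0.0637]],[[0.007,-0.144,0.0115],[0,0,0.0637]],[[0.007,-0.144,0.0115],[0,0,0.0637]],[[0.007,-0.144,0.0115],[0,0,0.0637]],[[0,0,0],[0,0,0]],[[0,0,0],[0,0,0]]]}}

```text
time: 14.0
tool_pos: [0.5042, 0.101, 0.1901]
tool_rot: [3.139, 0.0, -2.857]
contact_force: [-0.3, 5.9, 0.3]
opening: 0.0151
grip_force: 15.0
```

```bash
python3 -c "
from h import *
st()"
```

```text
t 14.0 pos [0.5042 0.101  0.1901] yaw -163.7 q6 -1.81 Ftool [-1.33  5.8  -0.29] rad 0.0362 head 18.9 open 0.015063753113460162
```

Emit:
{"op": "send_rows", "data": {"plan": [[[0.002,-0.072,0.0057],[0,0,0.0318]],[[0.002,-0.072,0.0057],[0,0,0.0318]],[[0.002,-0.072,0.0057],[0,0,0.0318]],[[0.002,-0.072,0.0057],[0,0,0.0318]],[[0.002,-0.072,0.0057],[0,0,0.0318]],[[0.002,-0.072,0.0057],[0,0,0.0318]],[[0.002,-0.072,0.0057],[0,0,0.0318]],[[0.002,-0.072,0.0057],[0,0,0.0318]],[[0,0,0],[0,0,0]],[[0,0,0],[0,0,0]]]}}

```text
time: 15.25
tool_pos: [0.5063, 0.0869, 0.1891]
tool_rot: [3.138, 0.001, 3.027]
contact_force: [3.6, 7.0, -1.5]
opening: 0.0152
grip_force: 15.0
```

```bash
python3 -c "
from h import *
st()"
```

```text
t 15.25 pos [0.5063 0.0869 0.1891] yaw 173.4 q6 -1.44 Ftool [-2.79  7.35  1.54] rad 0.0363 head -3.8 open 0.015185445332861952
```

Emit:
{"op": "send_rows", "data": {"plan": [[[0.002,-0.072,0.0057],[0,0,0.0318]],[[0.002,-0.072,0.0057],[0,0,0.0318]],[[0.002,-0.072,0.0057],[0,0,0.0318]],[[0.002,-0.072,0.0057],[0,0,0.0318]],[[0.002,-0.072,0.0057],[0,0,0.0318]],[[0.002,-0.072,0.0057],[0,0,0.0318]],[[0.002,-0.072,0.0057],[0,0,0.0318]],[[0.002,-0.072,0.0057],[0,0,0.0318]],[[0,0,0],[0,0,0]],[[0,0,0],[0,0,0]]]}}

```text
time: 16.5
tool_pos: [0.5026, 0.0728, 0.188]
tool_rot: [3.138, 0.001, 2.627]
contact_force: [5.5, 4.3, -4.0]
opening: 0.0153
grip_force: 15.0
```

```bash
python3 -c "
from h import *
st()"
```

```text
t 16.5 pos [0.5026 0.0728 0.188 ] yaw 150.5 q6 -1.07 Ftool [-2.65  6.47  4.01] rad 0.0366 head -26.8 open 0.01528668324436305
```

Emit:
{"op": "send_rows", "data": {"plan": [[[0.002,-0.072,0.0057],[0,0,0.0318]],[[0.002,-0.072,0.0057],[0,0,0.0318]],[[0.002,-0.072,0.0057],[0,0,0.0318]],[[0.002,-0.072,0.0057],[0,0,0.0318]],[[0.002,-0.072,0.0057],[0,0,0.0318]],[[0.002,-0.072,0.0057],[0,0,0.0318]],[[0,0,0],[0,0,0]],[[0,0,0],[0,0,0]],[[0,0,0],[0,0,0]],[[0,0,0],[0,0,0]]]}}

```text
time: 17.75
tool_pos: [0.4964, 0.0639, 0.1871]
tool_rot: [3.138, 0.002, 2.327]
contact_force: [7.3, 3.9, -4.9]
opening: 0.0149
grip_force: 15.0
```

```bash
python3 -c "
from h import *
st()
i,d,c=cam('side'); save('s2',i,d,c)
cv2.imwrite('pics/s2c.png',cv2.resize(i[185:275,280:350],(560,600)[::1],interpolation=3))"
```

```text
t 17.75 pos [0.4964 0.0639 0.1871] yaw 133.3 q6 -0.78 Ftool [-2.14  7.94  4.97] rad 0.0367 head -43.8 open 0.014868832441666788
```

View pics/s2c.png

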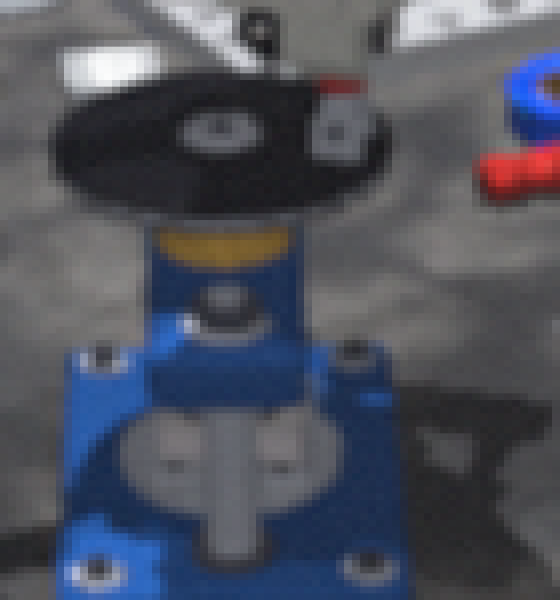

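The side crop shows the wheel and the upright grip (red at (340,90)), but the foot's contact with the chamber is hidden behind the column. I'll go on by feel.

Emit:
{"op": "send_rows", "data": {"plan": [[[0.002,-0.072,0.0157],[0,0,0.0318]],[[0.002,-0.072,0.0057],[0,0,0.0318]],[[0.002,-0.072,0.0057],[0,0,0.0318]],[[0.002,-0.072,0.0057],[0,0,0.0318]],[[0.002,-0.072,0.0057],[0,0,0.0318]],[[0.002,-0.072,0.0057],[0,0,0.0318]],[[0,0,0],[0,0,0]],[[0,0,0],[0,0,0]],[[0,0,0],[0,0,0]],[[0,0,0],[0,0,0]]]}}

```text
time: 19.05
tool_pos: [0.488, 0.0572, 0.1863]
tool_rot: [3.137, 0.002, 2.027]
contact_force: [8.4, 0.8, -3.7]
opening: 0.0149
grip_force: 15.0
```

```bash
python3 -c "
from h import *
st()"
```

```text
t 19.05 pos [0.488  0.0572 0.1863] yaw 116.2 q6 -0.5 Ftool [-2.92  7.85  3.73] rad 0.0368 head -60.7 open 0.0149298240992153
```

Emit:
{"op": "send_rows", "data": {"plan": [[[0.002,-0.072,0.0157],[0,0,0.0318]],[[0.002,-0.072,0.0057],[0,0,0.0318]],[[0.002,-0.072,0.0057],[0,0,0.0318]],[[0.002,-0.072,0.0057],[0,0,0.0318]],[[0.002,-0.072,0.0057],[0,0,0.0318]],[[0.002,-0.072,0.0057],[0,0,0.0318]],[[0,0,0],[0,0,0]],[[0,0,0],[0,0,0]],[[0,0,0],[0,0,0]],[[0,0,0],[0,0,0]]]}}

```text
time: 20.3
tool_pos: [0.478, 0.0533, 0.1854]
tool_rot: [3.136, 0.002, 1.728]
contact_force: [7.4, -1.8, -2.7]
opening: 0.0155
grip_force: 15.0
```

```bash
python3 -c "
from h import *
st()"
```

```text
t 20.3 pos [0.478  0.0533 0.1854] yaw 99.0 q6 -0.2 Ftool [-2.93  7.02  2.74] rad 0.0369 head -77.5 open 0.015484671639878815
```

Emit:
{"op": "send_rows", "data": {"plan": [[[0.002,-0.072,0.0107],[0,0,0.0318]],[[0.002,-0.072,0.0057],[0,0,0.0318]],[[0.002,-0.072,0.0057],[0,0,0.0318]],[[0.002,-0.072,0.0057],[0,0,0.0318]],[[0.002,-0.072,0.0057],[0,0,0.0318]],[[0.002,-0.072,0.0057],[0,0,0.0318]],[[0,0,0],[0,0,0]],[[0,0,0],[0,0,0]],[[0,0,0],[0,0,0]],[[0,0,0],[0,0,0]]]}}

```text
time: 21.55
tool_pos: [0.4674, 0.0526, 0.1846]
tool_rot: [3.135, 0.001, 1.428]
contact_force: [8.1, -5.5, -3.0]
opening: 0.0147
grip_force: 15.0
```

```bash
python3 -c "
from h import *
st()"
```

```text
t 21.55 pos [0.4674 0.0526 0.1846] yaw 81.8 q6 0.09 Ftool [-4.29  8.83  3.08] rad 0.0368 head -94.1 open 0.014674815062229861
```

Emit:
{"op": "send_rows", "data": {"plan": [[[0.002,-0.072,0.0107],[0,0,0.0318]],[[0.002,-0.072,0.0057],[0,0,0.0318]],[[0.002,-0.072,0.0057],[0,0,0.0318]],[[0.002,-0.072,0.0057],[0,0,0.0318]],[[0.002,-0.072,0.0057],[0,0,0.0318]],[[0.002,-0.072,0.0057],[0,0,0.0318]],[[0,0,0],[0,0,0]],[[0,0,0],[0,0,0]],[[0,0,0],[0,0,0]],[[0,0,0],[0,0,0]]]}}

```text
time: 22.8
tool_pos: [0.4572, 0.0551, 0.1838]
tool_rot: [3.135, 0.0, 1.128]
contact_force: [7.7, -7.7, -1.3]
opening: 0.0151
grip_force: 15.0
```

```bash
python3 -c "
from h import *
st()"
```

```text
t 22.8 pos [0.4572 0.0551 0.1838] yaw 64.7 q6 0.4 Ftool [-3.69 10.28  1.41] rad 0.0365 head -110.5 open 0.015134614145398554
```

Emit:
{"op": "send_rows", "data": {"plan": [[[0.002,-0.072,0.0057],[0,0,0.0318]],[[0.002,-0.072,0.0057],[0,0,0.0318]],[[0.002,-0.072,0.0057],[0,0,0.0318]],[[0,0,0],[0,0,0]],[[0,0,0],[0,0,0]],[[0,0,0],[0,0,0]],[[0,0,0],[0,0,0]],[[0,0,0],[0,0,0]],[[0,0,0],[0,0,0]],[[0,0,0],[0,0,0]]]}}

```text
time: 24.05
tool_pos: [0.4525, 0.0575, 0.1834]
tool_rot: [3.134, -0.0, 0.979]
contact_force: [7.5, -9.4, -0.5]
opening: 0.0152
grip_force: 15.0
```

```bash
python3 -c "
from h import *
st()"
```

```text
t 24.05 pos [0.4525 0.0575 0.1834] yaw 56.1 q6 0.55 Ftool [-3.57 11.46  0.63] rad 0.0363 head -118.9 open 0.015185567632886572
```

The tangential force has risen steadily, 7.0 → 8.8 → 10.3 → 11.5 N against a free-turning level of about 7.3 N. That is about 4 N more, so the clamp is near 60 N. I'll release, line up with the radius and raise slightly, ready to fold.

Emit:
{"op": "send_rows", "data": {"plan": [[[0,0,0],[0,0,0]],[[0,0,0],[0,0,0]],[[0,0,0],[0,0,0]],[[0,0,0],[0,0,0]],[[0,0,-0.15],[0,0,-0.059]],[[0,0,-0.15],[0,0,0]],[[0,0,0],[0,0,0]],[[0,0,0],[0,0,0]],[[0,0,0],[0,0,0]],[[0,0,0],[0,0,0]]], "gripper": -0.2}}

```text
time: 25.3
tool_pos: [0.4499, 0.0595, 0.1897]
tool_rot: [-3.141, -0.0, 1.071]
contact_force: [0.6, 0.8, -0.3]
opening: 0.0366
grip_force: 0.0
```

```bash
python3 -c "
from h import *
st();to(.4525,.0575,.191)
i,d,c=cam('wrist');save('w3',i,d,c);P=pts(d,c);hsv=cv2.cvtColor(i,cv2.COLOR_BGR2HSV)
red=((hsv[...,0]<8)|(hsv[...,0]>172))&(hsv[...,1]>120)&(hsv[...,2]>60)
red&=(P[...,2]>.15)&(P[...,2]<.23)&(np.hypot(P[...,0]-.4525,P[...,1]-.0575)<.03)
print(red.sum(),np.median(P[red],0),P[red].min(0),P[red].max(0))
"
```

```text
t 25.3 pos [0.4499 0.0595 0.1897] yaw 61.4 q6 0.46 Ftool [0.95 0.12 0.3 ] rad 0.0359 head -124.0 open 0.03664993186278279
t 25.3 pos [0.4499 0.0595 0.1897] yaw [-179.99   -0.     61.36] F [ 0.56  0.78 -0.3 ] total shift units [-0.022  0.13  -0.053]
1093 [0.45818405 0.06489037 0.19934928] [0.44859036 0.05512398 0.17746693] [0.4628277  0.06704619 0.20924709]
```

View pics/w3.png

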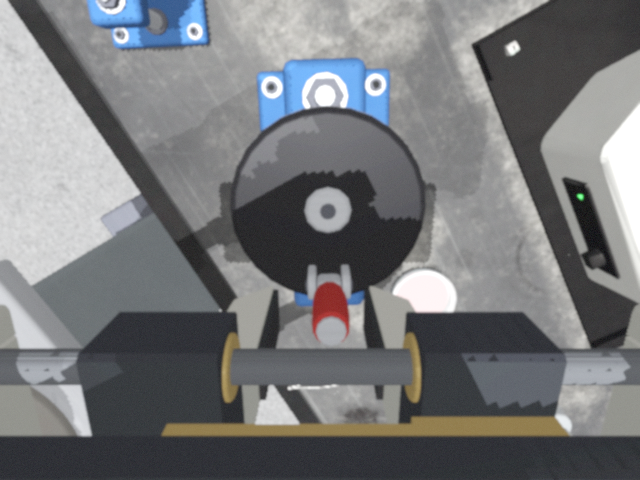

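The wrist view shows the upright grip at (330,320), slightly right of the finger centre, with the hub at (328,211), so the fold plane lines up with tool x. I'll shift over, close gently, and fold along the arc.

Emit:
{"op": "send_rows", "data": {"plan": [[[-0.02,0.13,-0.05],[0,0,0]],[[0,0,0],[0,0,0]],[[0,0,0],[0,0,0]],[[0,0,0],[0,0,0]],[[0,0,0],[0,0,0]],[[0,0,0],[0,0,0]],[[0,0,0],[0,0,0]],[[0,0,0],[0,0,0]],[[0,0,0],[0,0,0]],[[0,0,0],[0,0,0]]], "gripper": -1, "force": 8}}

```text
time: 26.6
tool_pos: [0.4528, 0.0575, 0.1911]
tool_rot: [3.141, -0.0, 1.071]
contact_force: [2.9, -2.5, -0.9]
opening: 0.015
grip_force: 8.0
```

```bash
python3 -c "
from h import *
st()"
```

```text
t 26.6 pos [0.4528 0.0575 0.1911] yaw 61.4 q6 0.46 Ftool [-0.78  3.73  0.86] rad 0.0362 head -118.4 open 0.015027056863698233
```

Emit:
{"op": "send_rows", "data": {"plan": [[[0.22,0,0.018],[0,0,0]],[[0.215,0,0.053],[0,0,0]],[[0.205,0,0.087],[0,0,0]],[[0.188,0,0.118],[0,0,0]],[[0.167,0,0.147],[0,0,0]],[[0.143,0,0.17],[0,0,0]],[[0.115,0,0.19],[0,0,0]],[[0.085,0,0.205],[0,0,0]],[[0.052,0,0.215],[0,0,0]],[[0.018,0,0.22],[0,0,0]]]}}

```text
time: 27.85
tool_pos: [0.4695, 0.0886, 0.1551]
tool_rot: [-3.142, -0.0, 1.071]
contact_force: [1.3, -1.5, 9.9]
opening: 0.0154
grip_force: 8.0
```

```bash
python3 -c "
from h import *
st()"
```

```text
t 27.85 pos [0.4695 0.0886 0.1551] yaw 61.4 q6 0.53 Ftool [-0.67  1.91 -9.89] rad 0.0009 head -127.3 open 0.015435373066133063
```

Emit:
{"op": "send_rows", "data": {"plan": [[[0,0,0],[0,0,0]],[[0,0,0],[0,0,0]],[[0,0,0],[0,0,0]],[[0,0,0],[0,0,0]],[[0,0,-0.4],[0,0,0]],[[0,0,-0.8],[0,0,0]],[[0,0,-0.8],[0,0,0]],[[0,0,-0.8],[0,0,0]],[[0,0,0],[0,0,0]],[[0,0,0],[0,0,0]]], "gripper": 0}}

```text
time: 29.1
tool_pos: [0.4691, 0.0885, 0.225]
tool_rot: [-3.141, 0.0, 1.071]
contact_force: [-0.1, -0.1, -0.1]
opening: 0.046
grip_force: 0.0
```

```bash
python3 -c "
from h import *
st()
i,d,c=cam('wrist');save('w4',i,d,c);P=pts(d,c);hsv=cv2.cvtColor(i,cv2.COLOR_BGR2HSV)
red=((hsv[...,0]<8)|(hsv[...,0]>172))&(hsv[...,1]>120)&(hsv[...,2]>60)
red&=(P[...,2]>.13)&(P[...,2]<.23)&(np.hypot(P[...,0]-.468,P[...,1]-.088)<.06)
q=P[red];print(len(q),q.mean(0),q.min(0),q.max(0))
u=(q[:,:2]-q[:,:2].mean(0))@[np.cos(1.07),np.sin(1.07)]
print('slope',np.polyfit(u,q[:,2],1),u.min(),u.max())
w,v=np.linalg.eigh(np.cov(q[:,:2].T));print(np.degrees(np.arctan2(v[1,1],v[0,1])))
m=(hsv[...,2]<70)&(abs(P[...,2]-.15)<.008)&(np.hypot(P[...,0]-.468,P[...,1]-.088)<.05);print('wheel z',np.median(P[m],0))
"
```

```text
t 29.1 pos [0.4691 0.0885 0.225 ] yaw 61.4 q6 0.53 Ftool [-0.14 -0.01  0.14] rad 0.0013 head -138.0 open 0.04596451668173906
1386 [0.468074   0.08351804 0.16746104] [0.45107141 0.05896155 0.14882336] [0.48104494 0.10096885 0.17140722]
slope [0.09573553 0.16746104] -0.024702368368579513 0.016976847430823398
63.17122271018656
wheel z [0.47563367 0.09766273 0.15086124]
```

View pics/w4.png

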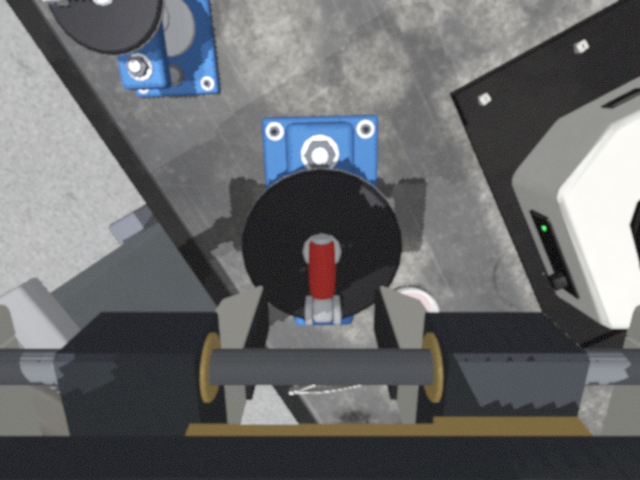

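The wrist view shows the grip lying flat over the hub at (322,270). Its top is at z≈0.171, which matches a flat grip, and the gripper is clear of it. Handing in.

```bash
python3 -c "
from cell import robot
print(robot.hand_in())"
```

```text
the job is handed in; nothing more can be done
None
```

Handed in at about 29 s: the grip was swung upright, the wheel wound clockwise about 3.2 rad to an estimated 60 N clamp (by feel, not measured directly), and the grip folded flat with the gripper clear; `hand_in` returned no verdict.

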